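Put the knight egg puppet away and clamp its pot shut

ROBOT

A 6-joint arm with a two-finger parallel gripper is mounted at the origin on the work surface. World frame = base frame: x ahead of the robot, y to its left, z up, the work surface at z = 0. Lengths are in m, angles in rad, forces in N, time in s.
With the tool pointing down it reaches from about 0.35 to 0.775 m from the base axis. Payload 7.3 kg.
Tool frame: the origin (TCP) lies midway between the tips of the shut fingers; the grasp point (between the pads) lies 19 mm behind it (tcp_to_grasp is the distance from the TCP to the grasp point, in m); z points along the fingers, y is the line along which they close (so a half turn about z gives the same grasp; the last joint's range is limited). The gripper opens to 92 mm and grips with 3 to 60 N. Pads are 19 mm wide; open, the fingers measure 130 mm over their backs; the gripper's body (75 mm by 190 mm) begins 47 mm behind the grasp point.
Start: joints at [-1.323, 0.342, 1.524, -0, 1.275, -0.146], TCP at [0.201, -0.485, 0.227] pointing down, gripper open.
Joint ranges: [-2.53, 2.53], [-0.77, 2.02], [0.04, 2.7], [-1, 4.14], [0.28, 2.66], [-3.11, 3.11]. Speed limits (rad/s): [2.57, 2.57, 3.14, 3.14, 3.14, 3.14].

INTERFACE

Orientations are given as [roll, pitch, yaw] about the fixed x, y, z axes, in that order (R = Rz(yaw) Ry(pitch) Rx(roll)).
In Python, from cell import observe, read_camera, calibration, hand_in, tcp_to_grasp gives the robot as it stands.
- The arm moves only by the tool send_rows, never from a script. Its argument "targets" is a list of rows, each a list of 5 numbers: the opening, from 0 (shut) to 1 (fully open), then the shift along the world's x, y, z in m, then the turn about the world's z in rad. A call has 1 to 5 rows; each row shifts and turns the commanded pose from where the row before left it; what a row does not reach is not made up. A row lasts 1/10 s, in which the tool goes at most 50 mm and 8.59 degrees, less where a joint would pass 70% of its speed; a pose out of reach is approached as far as the arm can. A call is refused whole if a number of a shift passes 0.05 or a number of a turn 0.15, either way. A call with a gripper value outside its range is refused whole. The fingers move at their own pace and stop on an object; "grip_force" is the grip in N (left out, the last holds). Time passes only in rows, so rows that do not move let the fingers close. It gives the time, the measured TCP pose, the force, the opening and the grip force at its end, in the units of the state.
- observe(): the state, without advancing time (a new reading comes with each control period).
- read_camera(name): name is "side" or "top" or "wrist"; returns (picture, depth): 480x640x3 uint8, red, green, blue; 480x640 float32, m along the optical axis (not along the pixel's ray), 0 where there is no reading.
- calibration(name): a dict with "intrinsics" (3x3 intrinsics, pixels), "world_to_cam" (4x4, takes a point from world to camera coordinates); the wrist camera has in their place "hand_eye" (4x4, takes a point from camera to tool coordinates, whose origin is the TCP and whose axes are the flange's). Camera axes: x right, y up, looking along -z (the intrinsics and any distortion apply to the point x, -y, -z); pixel columns grow to the right and rows downward; lengths in m; the calibration is good to about 2 mm. A picture is of the moment at which its call begins: read the wrist's pose just before it. calibration takes no time and is no camera call.
- hand_in(): hands the job in; it is judged then, once.
The state is a dict: "time": time; "qpos": joint angles; "qvel": joint speeds; "joint_efforts": joint torques, N m; "tool_pos": TCP position; "tool_rot": TCP orientation; "contact_force": force on the tool from outside, world axes, zero at the start; "torque": the same for the moment, N m; "opening": finger opening in m; "grip_force": force on a finger pad.
Only numpy, scipy, OpenCV 4.12 (cv2) and the standard library are available. Lean on these libraries where they do the work, as an engineer would, in place of code of your own. Each camera call takes 0.05 s, during which the arm holds its last target. There are 200 camera calls.

TASK

Put the egg puppet with the silver-grey helmet standing upright inside the yellow pot, then put the yellow lid on, then swing the red-handled clamp bar over onto the lid's knob and press it down firmly, without forcing it, until the lid is squeezed fully home with no gap at the rim and stays so by itself. Set the puppet and the lid down gently rather than dropping them, and leave the other two puppets, the gold can and the paint jar where they are.

Things in the scene. Friction and masses are not known exactly. Their poses are not given: they have to be found in the camera images.
- store: Fixed pot on a dark steel base plate, with a clamp; origin on the table under the pot's axis, z up, x from the pot towards the clamp's hinge. Yellow round pot, 112 mm across outside, 100 mm inside, rim 86 mm above the table. Base plate 8 mm thick, x from -73 to +143 mm, y +-65 mm. Two steel posts carry the hinge (x = 95, y = +-18 mm, top 152 mm above the table).
- pot_floor (a point): Centre of the pot's inner floor (12 mm above the table).
- pot_rim (a point): Centre of the pot's mouth, level with the rim (86 mm above the table), axes as store. A black rubber seal ring in the rim stands 6 mm proud when free; it is springy (about 7 N presses it level with the rim), so the lid alone rests 3.5 to 4.5 mm above the rim.
- clamp (a joint): Angle of the clamp bar, rad: 0 = level, pointing from the hinge over the pot to -x of store; grows as it is raised; 1.57 to 1.9 at the start. Stiff: it stays where it is left (about 4 N at the grip moves it). Under the bar, 95 mm from the hinge, a spindle foot presses the lid's knob; it is screwed out by a differing 0 to 8 mm, so it meets the knob at about -0.03 to +0.12.
- clamp_hinge (a point): Hinge axis of the clamp bar, 140 mm above the table, 95 mm along x of store from the pot's axis; the hinge turns about y of store.
- clamp_grip (a point): Middle of the bar's red grip: 55 mm long along the bar, 18 mm wide (along y of store), 20 mm thick, centre 150 mm from the hinge.
- lid: Loose round yellow lid, 122 mm across, 0.24 kg; origin at the centre of its underside, z up. From the bottom: a 7 mm deep tapered plug (82 to 90 mm across) that enters the pot's mouth, a 6 mm plate that lands on seal and rim, a black knob 24 mm across with its top 40 mm above the origin.
- lid_knob (a point): Centre of the flat top of the lid's knob, 40 mm above the lid's origin.
- puppet_knight: The egg puppet to put away: white egg with a face and a pointed silver-grey helmet, 64 mm high in all, on a black flat foot 32 mm across, 65 g. The egg is 44 mm across at its widest, 30 mm above the origin (helmet brim 46 mm across at 39 to 42 mm). Origin at the centre of the foot's underside, z up.
- puppet_brown: Brown egg puppet, no helmet, 58 mm high, 44 mm across; origin under its foot. Leave alone.
- puppet_plain: White egg puppet, no helmet, 58 mm high, 44 mm across; origin under its foot. Leave alone.
- can: Gold drinks can, 66 mm across, 115 mm high; origin under its base. Leave alone.
- paint_jar: Small jar with red cap, 60 mm across, 70 mm high; origin under its base. Leave alone.
Mind the look-alikes: they are no part of the job. Of the things shaped like the lid, the yellow one is meant. Leave any turquoise look-alike of the puppet_knight alone.

How it is judged:
On the way, in this order (a step that is already met when the one before it is completed fails the run):
1. the helmeted puppet stands upright in the pot, let go (horizontal distance between puppet_knight and pot_floor below 0.032 m and z of puppet_knight in the frame of pot_floor between -0.006 and 0.006 m and angle between puppet_knight's own z axis and vertical below 0.15 rad and contact force between the fingers and puppet_knight below 0.05 N), for 0.2 s.
2. the lid lies on the pot, let go, the clamp not yet down (horizontal distance between lid and pot_rim below 0.01 m and angle between lid's own z axis and vertical below 0.06 rad and z of lid in the frame of pot_rim below 0.003 m and contact force between the fingers and lid below 0.05 N and value of joint clamp above 0.4 rad), for 0.2 s.
3. the clamp bar is swung over the lid (value of joint clamp below 0.2 rad), for 0.1 s.
At the end, for the whole second after the job is handed in: The helmeted puppet stands upright (within 0.15 rad) on the pot's floor, within 32 mm of its centre; the lid is on the pot, within 10 mm of its axis and level within 0.06 rad, with its plate no more than 2.5 mm above the rim, held down by the clamp alone (clamp angle under 0.2 rad); all at rest (horizontal distance between puppet_knight and pot_floor below 0.032 m and z of puppet_knight in the frame of pot_floor between -0.006 and 0.006 m and angle between puppet_knight's own z axis and vertical below 0.15 rad and horizontal distance between lid and pot_rim below 0.01 m and angle between lid's own z axis and vertical below 0.06 rad and z of lid in the frame of pot_rim below -0.0045 m and value of joint clamp below 0.2 rad and linear speed of lid below 0.02 m/s and linear speed of puppet_knight below 0.03 m/s); the robot touches nothing.
It fails at once if one of the other puppets, the can or the jar was moved more than 20 mm (distance of any of puppet_brown, puppet_plain, can, paint_jar from where it was at the start of the episode above 0.02 m).
It fails at once if the puppet was dropped into the pot (faster than 0.6 m/s inside it) (horizontal distance between puppet_knight and pot_floor below 0.05 m and z of puppet_knight in the frame of pot_floor below 0.05 m and linear speed of puppet_knight above 0.6 m/s).
It fails at once if the lid was dropped on the pot (faster than 0.6 m/s just above it) (horizontal distance between lid and pot_rim below 0.05 m and z of lid in the frame of pot_rim below 0.03 m and linear speed of lid above 0.6 m/s).
It fails at once if the lid was crushed (forces of pot and clamp on it adding up to more than 150 N, as from 50 N on the red grip) (contact force between lid and store above 150 N).
It also fails if it takes over 72 s, if anything falls off the work surface, if the arm or the gripper's body presses on something with over 40 N, if the wrist force passes 120 N, or if a joint passes its speed limit or range.

## Working session

There is one attempt and no reset: what is moved stays moved. The work goes in short steps, Python scripts to look and compute and a tool call to move; the robot and the scene stay as the last step left them, time stands still between calls to the robot, and variables do not carry over. Pictures are saved under pics/ and viewed, at most 13 in all, crops included, and the job is handed in when it is done.

Besides the shell and the picture viewer there is one more tool, called as a command line: name --pt "numbers of a row" for each row, then --argument value for the rest. send_rows: Moves the arm, as the interface text tells. Its arguments: {"type":"object","properties":{"targets":{"type":"array","items":{"type":"array","items":{"type":"number"}}},"grip_force":{"type":"number"}},"required":["targets"]}

```bash
mkdir -p pics; cat > h.py <<'E'
import numpy as np, cv2
from cell import *
def snap(n):
    s=observe(); im,d=read_camera(n); c=calibration(n); return s,im,d,c
def save(im,f,crop=None,scale=1):
    if crop: x0,y0,x1,y1=crop; im=im[y0:y1,x0:x1]
    cv2.imwrite('pics/'+f,cv2.resize(im[:,:,::-1],None,fx=scale,fy=scale))
def cloud(d,c):
    K=c['intrinsics'];v,u=np.mgrid[:d.shape[0],:d.shape[1]]
    P=np.stack([(u-K[0][2])/K[0][0]*d,-(v-K[1][2])/K[1][1]*d,-d],-1)
    W=np.linalg.inv(np.array(c['world_to_cam'])); return P@W[:3,:3].T+W[:3,3]
E
python3 - <<'E'
from h import *
s,a,d,c=snap('top'); save(a,'top.png'); np.savez('top.npz',a=a,d=d)
_,b,e,f=snap('side'); save(b,'side.png'); np.savez('side.npz',a=b,d=e)
print(c,f,s,tcp_to_grasp)
E
```

```text
{'intrinsics': array([[537.13528949,   0.        , 322.22233967],
       [  0.        , 537.13528949, 238.31136161],
       [  0.        ,   0.        ,   1.        ]]), 'world_to_cam': array([[ 0.01924061, -0.99979566, -0.00620055, -0.00222179],
       [ 0.98635017,  0.01796676,  0.16367814, -0.48423451],
       [-0.16353329, -0.00926518,  0.98649431, -1.50305175],
       [ 0.        ,  0.        ,  0.        ,  1.        ]])} {'intrinsics': array([[603.69533072,   0.        , 323.40007232],
       [  0.        , 603.69533072, 236.20979774],
       [  0.        ,   0.        ,   1.        ]]), 'world_to_cam': array([[-0.78478114, -0.61977008,  0.00189885,  0.40309494],
       [ 0.41914341, -0.52847661,  0.73826233, -0.27752487],
       [-0.45654941,  0.58017025,  0.67451102, -1.24462312],
       [ 0.        ,  0.        ,  0.        ,  1.        ]])} {'time': 0.0, 'qpos': array([-1.32303037e+00,  3.42739152e-01,  1.52499170e+00, -2.28671990e-05,
        1.27537001e+00, -1.45997155e-01]), 'qvel': array([-1.91727293e-05,  7.66091983e-04,  1.74266084e-04, -9.81680682e-04,
       -5.01009730e-04, -6.48917562e-04]), 'joint_efforts': array([ 2.50297953e-04, -4.31242669e+01, -2.44224358e+01,  7.16382475e-02,
        5.60106570e-02, -1.31319239e-04]), 'tool_pos': array([ 0.20134413, -0.48443644,  0.22604526]), 'tool_rot': array([-3.14009731e+00, -1.97778070e-04,  3.93769637e-01]), 'contact_force': array([-0.20979353, -0.47355961, -0.24301087]), 'torque': array([-0.03900785,  0.00751434,  0.01670921]), 'grip_force': 0.0, 'opening': 0.09137838575346939} 0.0188
```

View pics/top.png

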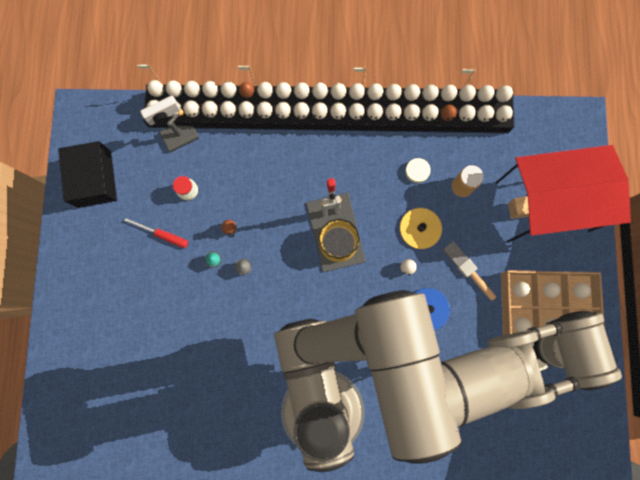

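View pics/side.png

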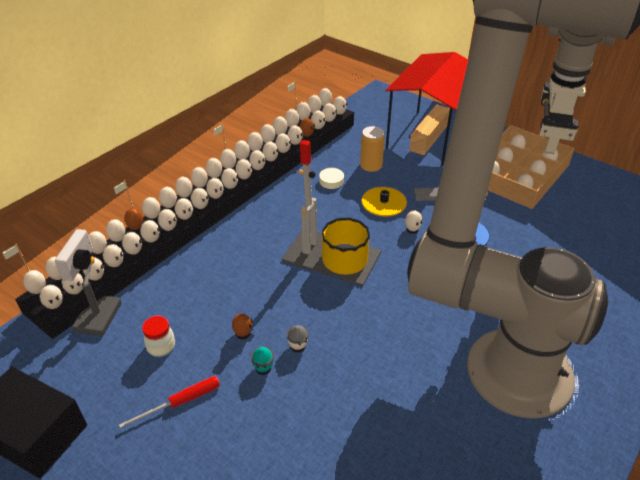

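Candidates for the knight: grey-helmeted puppet at top (243,267) / side (297,337), the turquoise look-alike at top (213,259) / side (262,360), the brown one at top (229,227), and the plain white one at top (408,267). I choose the grey one. Lid candidates: yellow at top (420,229), blue at (430,310) and white at (418,170). I choose yellow. The clamp is upright, with its red grip at top (331,185).

```bash
python3 - <<'E'
from h import *
T=np.load('top.npz');S=np.load('side.npz')
ct,cs=calibration('top'),calibration('side')
save(S['a'],'crop.png',(220,120,440,380),2.2)
Wt=cloud(T['d'],ct);Ws=cloud(S['d'],cs)
def ray(c,u,v,z):
    K=c['intrinsics'];W=np.linalg.inv(np.array(c['world_to_cam']))
    r=W[:3,:3]@np.array([(u-K[0,2])/K[0,0],-(v-K[1,2])/K[1,1],-1]);o=W[:3,3]
    return (o+r*(z-o[2])/r[2]).round(4)
for n,I,W,c,boxes in (('top',T['a'],Wt,ct,dict(k=(232,256,256,280),pl=(396,256,420,278),br=(220,216,240,240),tq=(202,248,224,270),pot=(312,212,366,270),lid=(395,205,446,252),grip=(322,176,342,192))),('side',S['a'],Ws,cs,dict(k=(280,315,315,355),pot=(315,210,375,280),lid=(355,183,412,220),grip=(296,138,316,168)))):
  hsv=cv2.cvtColor(I,cv2.COLOR_RGB2HSV)
  for k,(x0,y0,x1,y1) in boxes.items():
    w=W[y0:y1,x0:x1].reshape(-1,3);h=hsv[y0:y1,x0:x1].reshape(-1,3).astype(int)
    if k in('pot','lid'): m=(h[:,0]>18)&(h[:,0]<35)&(h[:,1]>120)&(h[:,2]>60)
    elif k=='grip': m=((h[:,0]<8)|(h[:,0]>172))&(h[:,1]>150)
    else: m=w[:,2]>0.012
    p=w[m]; 
    print(n,k,m.sum(),'min',np.percentile(p,3,0).round(3),'med',np.median(p,0).round(3),'max',np.percentile(p,97,0).round(3))
    mm=np.zeros(I.shape[:2],np.uint8);mm[y0:y1,x0:x1]=m.reshape(y1-y0,x1-x0)
    cn=max(cv2.findContours(mm,0,2)[0],key=cv2.contourArea)
    (u,v),r=cv2.minEnclosingCircle(cn); print('  circ',u,v,r,ray(c,u,v,{'k':.035,'pot':.086,'lid':.01}.get(k,.03)))
# plates: dark grey low pts
w=Wt[190:280,295:375].reshape(-1,3);h=cv2.cvtColor(T['a'],cv2.COLOR_RGB2HSV)[190:280,295:375].reshape(-1,3)
m=(h[:,1]<90)&(w[:,2]>0.002)&(w[:,2]<.02)
mm=m.reshape(90,80).astype(np.uint8)*255; mm=cv2.morphologyEx(mm,2,np.ones((3,3)))
ys,xs=np.nonzero(mm);b=cv2.boxPoints(cv2.minAreaRect(np.array([xs,ys],np.float32).T));
print('plate',[ray(ct,x+295,y+190,.008)[:2] for x,y in b])
E
```

```text
top k 215 min [0.377 0.211 0.037] med [0.397 0.229 0.05 ] max [0.418 0.251 0.065]
  circ 243.0 266.71429443359375 8.285820007324219 [0.3986 0.2318 0.035 ]
top pl 189 min [ 0.386 -0.257  0.031] med [ 0.405 -0.237  0.051] max [ 0.425 -0.22   0.063]
  circ 408.69586181640625 267.05670166015625 7.966070175170898 [ 0.4069 -0.2422  0.03  ]
top br 184 min [0.494 0.258 0.031] med [0.51  0.275 0.049] max [0.531 0.295 0.06 ]
  circ 228.8000030517578 226.8000030517578 7.528707981109619 [0.5148 0.2789 0.03  ]
top tq 217 min [0.398 0.297 0.034] med [0.416 0.315 0.049] max [0.438 0.338 0.064]
  circ 212.86309814453125 259.30950927734375 8.310751914978027 [0.4189 0.3203 0.03  ]
top pot 511 min [ 0.421 -0.089  0.01 ] med [ 0.497 -0.036  0.066] max [0.527 0.012 0.096]
  circ 338.3788757324219 240.55908203125 20.90477752685547 [ 0.471  -0.0387  0.086 ]
top lid 1274 min [ 0.471 -0.331  0.007] med [ 0.523 -0.279  0.014] max [ 0.577 -0.227  0.022]
  circ 420.5862121582031 227.58621215820312 20.82111167907715 [ 0.5263 -0.2809  0.01  ]
top grip 75 min [ 0.564 -0.021  0.282] med [ 0.57  -0.014  0.315] max [
[... 154 characters left out ...]
13 0.258 0.063]
  circ 297.4171447753906 337.1479187011719 12.096142768859863 [0.3956 0.2374 0.035 ]
side pot 2092 min [ 0.42  -0.088  0.01 ] med [ 0.475 -0.029  0.052] max [0.526 0.02  0.088]
  circ 344.88916015625 246.583740234375 28.20062255859375 [ 0.4517 -0.0014  0.086 ]
side lid 968 min [ 0.47  -0.33   0.007] med [ 0.518 -0.27   0.012] max [ 0.577 -0.221  0.017]
  circ 383.5 202.0 22.58881378173828 [ 0.5217 -0.2727  0.01  ]
side grip 270 min [ 0.562 -0.332  0.036] med [ 0.571 -0.005  0.291] max [0.842 0.    0.317]
  circ 305.5 151.5 12.747649192810059 [ 0.8206 -0.3037  0.03  ]
plate [array([0.5956, 0.0622]), array([ 0.6327, -0.0685]), array([ 0.4239, -0.1234]), array([0.3882, 0.0046])]
```

View pics/crop.png

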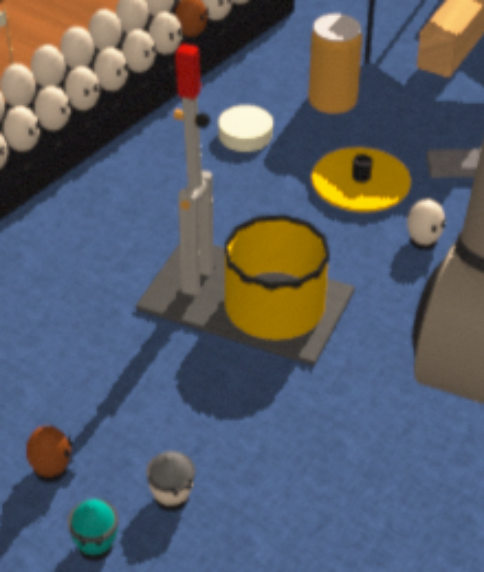

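The crop confirms the grey-helmeted puppet at crop pixel (170,478), and the turquoise one at (93,525) stays. The pot is at crop (277,280) with the clamp bar upright behind it, and the lid lies at crop (360,178). The estimates are:

| Item | Position |
|---|---|
| Puppet | (0.397, 0.2335) |
| Pot | about (0.473, -0.038) |
| Store yaw | about 0.27 |
| Lid | about (0.525, -0.280) |

Next I travel towards the puppet.

send_rows --pt "1 0.022 0.03 0 -0.0123" --pt "1 0.022 0.03 0 -0.0123" --pt "1 0.022 0.03 0 -0.0123" --pt "1 0.022 0.03 0 -0.0123" --pt "1 0.022 0.03 0 -0.0123" --grip_force 12

```text
time: 0.6
tool_pos: [0.312, -0.3334, 0.2265]
tool_rot: [-3.141, 0.0, 0.331]
contact_force: [0.5, 0.1, 0.1]
opening: 0.092
grip_force: 0.0
```

send_rows --pt "1 0.022 0.03 0 -0.0123" --pt "1 0.022 0.03 0 -0.0123" --pt "1 0.022 0.03 0 -0.0123" --pt "1 0.022 0.03 0 -0.0123" --pt "1 0.022 0.03 0 -0.0123"

```text
time: 1.1
tool_pos: [0.422, -0.1833, 0.2265]
tool_rot: [-3.141, 0.0, 0.27]
contact_force: [0.7, 0.2, 0.7]
opening: 0.0916
grip_force: 0.0
```

send_rows --pt "1 0 0.04 0 0" --pt "1 0 0.04 0 0" --pt "1 0 0.04 0 0" --pt "1 0 0.04 0 0" --pt "1 0 0 0 0"

```text
time: 1.6
tool_pos: [0.4207, -0.021, 0.2266]
tool_rot: [-3.14, 0.0, 0.276]
contact_force: [0.7, -0.7, -0.2]
opening: 0.0918
grip_force: 0.0
```

```bash
cat >> h.py <<'E'
from scipy.spatial.transform import Rotation as Ro
def wcloud():
    s,im,d,c=snap('wrist'); K=c['intrinsics'];v,u=np.mgrid[:480,:640]
    P=np.stack([(u-K[0][2])/K[0][0]*d,-(v-K[1][2])/K[1][1]*d,-d],-1)
    H=np.array(c['hand_eye']);P=P@H[:3,:3].T+H[:3,3]
    R=Ro.from_euler('xyz',s['tool_rot']).as_matrix()
    return im,d,P@R.T+s['tool_pos'],s
def circ(p):
    A=np.c_[p[:,:2],np.ones(len(p))];x=np.linalg.lstsq(A,(p[:,:2]**2).sum(1),rcond=None)[0]
    c=x[:2]/2; return c.round(4),np.sqrt(x[2]+c@c).round(4)
E
python3 - <<'E'
from h import *
im,d,W,s=wcloud(); save(im,'w1.png'); print(calibration('wrist'))
m=(d>0)&(W[...,2]>.078)&(W[...,2]<.098)&(np.hypot(W[...,0]-.473,W[...,1]+.038)<.07)
p=W[m];print(len(p))
if len(p)>50: print(circ(p),p.min(0),p.max(0))
E
```

```text
{'intrinsics': array([[423.06517784,   0.        , 325.8599782 ],
       [  0.        , 423.06517784, 238.96048171],
       [  0.        ,   0.        ,   1.        ]]), 'hand_eye': array([[ 2.56204184e-04,  9.51771671e-01,  3.06807138e-01,
         8.51249143e-02],
       [ 9.99999682e-01, -1.22357399e-05, -7.97108157e-04,
         6.05872573e-04],
       [-7.54910950e-04,  3.06807245e-01, -9.51771372e-01,
        -1.57324279e-01],
       [ 0.00000000e+00,  0.00000000e+00,  0.00000000e+00,
         1.00000000e+00]])}
5630
(array([ 0.4798, -0.0366]), np.float64(0.0523)) [ 0.4233109  -0.09341694  0.07801683] [0.53615288 0.01963149 0.09365074]
```

View pics/w1.png

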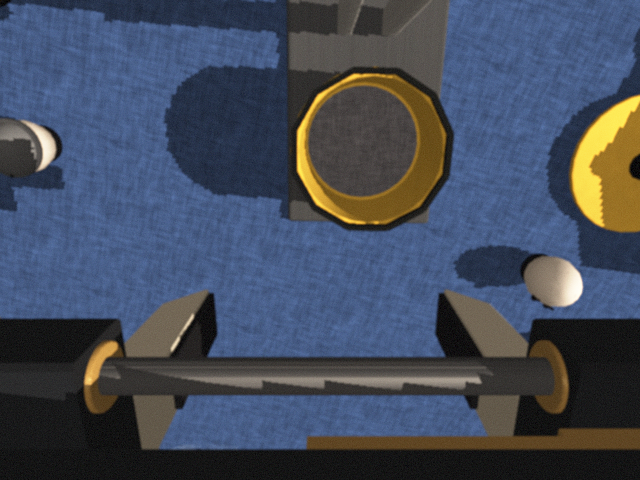

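The wrist view shows the pot mouth centred at pixel (372,148), with the plate aligned to the tool yaw and the grey helmet at (25,145). The rim fit puts the pot at (0.480,-0.037). Next I look closer at the puppet.

send_rows --pt "1 -0.012 0.043 0 0" --pt "1 -0.012 0.043 0 0" --pt "1 -0.012 0.043 0 0" --pt "1 -0.012 0.043 0 0" --pt "1 -0.012 0.043 0 0"

```text
time: 2.15
tool_pos: [0.3615, 0.1906, 0.2268]
tool_rot: [3.141, -0.0, 0.269]
contact_force: [0.5, 0.1, -0.1]
opening: 0.0918
grip_force: 0.0
```

send_rows --pt "0.8 0 0 0 0"

```text
time: 2.25
tool_pos: [0.3603, 0.1932, 0.2266]
tool_rot: [-3.141, 0.0, 0.276]
contact_force: [-0.8, -0.5, 0.6]
opening: 0.0874
grip_force: 0.0
```

```bash
python3 - <<'E'
from h import *
im,d,W,s=wcloud()
m=(d>0)&(W[...,2]>.015)&(W[...,2]<.07)&(np.hypot(W[...,0]-.397,W[...,1]-.234)<.04)
p=W[m];print(s['tool_pos'],s['tool_rot'],len(p),p.min(0),p.max(0));hi=p[p[:,2]>p[:,2].max()-.006];print(hi.mean(0))
b=p[(p[:,2]>.037)&(p[:,2]<.043)];print(len(b),circ(b))
E
```

```text
[0.36034417 0.19321597 0.22664634] [-3.14055886e+00  1.78197733e-04  2.75703678e-01] 2713 [0.377325   0.21126549 0.03565749] [0.42435527 0.25726315 0.06462647]
[0.40182067 0.23401712 0.0611173 ]
792 (array([0.4013, 0.2343]), np.float64(0.0213))
```

send_rows --pt "0.8 0.0205 0.0205 0 0" --pt "0.8 0.0205 0.0205 -0.02 0" --pt "0.8 0 0 -0.045 0" --pt "0.8 0 0 -0.045 0" --pt "0.8 0 0 -0.035 0"

```text
time: 2.8
tool_pos: [0.4028, 0.2289, 0.0793]
tool_rot: [3.141, 0.002, 0.269]
contact_force: [0.1, -0.1, -0.5]
opening: 0.0735
grip_force: 0.0
```

send_rows --pt "0.8 0 0 -0.03 0" --pt "0.8 0 0 -0.02 0" --pt "0.8 0 0 -0.01 0" --pt "0.3 0 0 0 0" --pt "0.3 0 0 0 0"

```text
time: 3.3
tool_pos: [0.4035, 0.2306, 0.0224]
tool_rot: [3.141, -0.001, 0.27]
contact_force: [0.9, -0.8, 0.8]
opening: 0.0622
grip_force: 0.0
```

send_rows --pt "0.3 0 0 0 0" --pt "0.3 0 0 0 0" --pt "0.3 0 0 0 0"

```text
time: 3.6
tool_pos: [0.4031, 0.2315, 0.0226]
tool_rot: [-3.142, -0.002, 0.271]
contact_force: [0.4, -1.0, 4.5]
opening: 0.0429
grip_force: 12.0
```

send_rows --pt "0.3 0 0 0 0" --pt "0.3 0 0 0.01 0" --pt "0.3 0 0 0.02 0" --pt "0.3 0 0 0.02 0" --pt "0.3 0 0 0 0"

```text
time: 4.1
tool_pos: [0.4039, 0.2318, 0.0742]
tool_rot: [-3.141, -0.005, 0.271]
contact_force: [0.8, -0.8, -1.4]
opening: 0.0426
grip_force: 12.0
```

```bash
python3 - <<'E'
from h import *
_,b,e,f=snap('side'); save(b,'s2.png',(230,260,370,400),4)
E
```

```text
(no output)
```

View pics/s2.png

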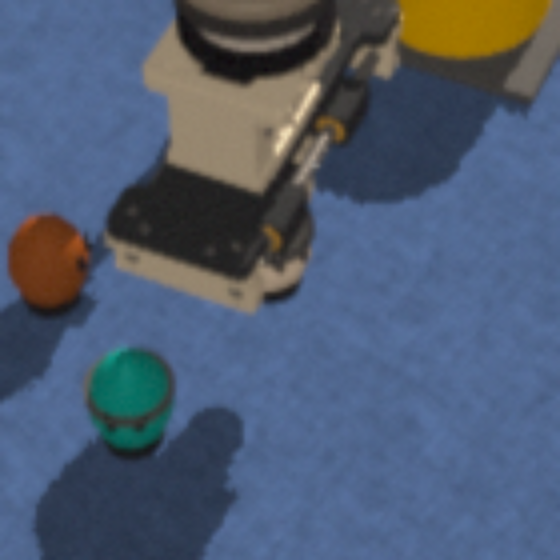

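The crop shows the puppet held between the fingers, its foot clear of the table at crop (285,292), with the turquoise and brown ones untouched. The wrist camera sits about 85 mm ahead of the tool and could hit the upright clamp bar, so I check whether a half turn is possible.

```bash
python3 -c "
from cell import *
print(observe()['qpos'])"
```

```text
[ 3.56257844e-01  4.29606084e-01  1.88857702e+00 -1.67757396e-04
  8.20540669e-01  1.65610479e+00]
```

send_rows --pt "0.3 0 0 0.03 0" --pt "0.3 0 0 0.035 0" --pt "0.3 0 0 0.03 0" --pt "0.3 0 0 0 0"

```text
time: 4.55
tool_pos: [0.4042, 0.2319, 0.1695]
tool_rot: [-3.141, -0.006, 0.271]
contact_force: [0.0, 0.1, -0.6]
opening: 0.0427
grip_force: 12.0
```

send_rows --pt "0.3 0 -0.008 0 0.149" --pt "0.3 0 -0.008 0 0.149" --pt "0.3 0 -0.008 0 0.149" --pt "0.3 0 -0.008 0 0.149" --pt "0.3 0 -0.008 0 0.149"

```text
time: 5.05
tool_pos: [0.4015, 0.1906, 0.1649]
tool_rot: [-3.139, 0.002, 1.022]
contact_force: [-0.5, -0.2, -0.8]
opening: 0.0429
grip_force: 12.0
```

send_rows --pt "0.3 0 -0.008 0 0.149" --pt "0.3 0 -0.008 0 0.149" --pt "0.3 0 -0.008 0 0.149" --pt "0.3 0 -0.008 0 0.149" --pt "0.3 0 -0.008 0 0.149"

```text
time: 5.55
tool_pos: [0.4014, 0.1507, 0.165]
tool_rot: [-3.139, -0.0, 1.767]
contact_force: [-0.6, 1.2, -0.9]
opening: 0.0429
grip_force: 12.0
```

send_rows --pt "0.3 0 -0.008 0 0.149" --pt "0.3 0 -0.008 0 0.149" --pt "0.3 0 -0.008 0 0.149" --pt "0.3 0 -0.008 0 0.149" --pt "0.3 0 -0.008 0 0.149"

```text
time: 6.05
tool_pos: [0.4014, 0.1108, 0.165]
tool_rot: [-3.14, -0.002, 2.512]
contact_force: [0.4, -0.2, -0.9]
opening: 0.0426
grip_force: 12.0
```

send_rows --pt "0.3 0 -0.008 0 0.149" --pt "0.3 0 -0.008 0 0.149" --pt "0.3 0 -0.008 0 0.149" --pt "0.3 0 -0.008 0 0.149" --pt "0.3 0 -0.008 0 0.149"

```text
time: 6.55
tool_pos: [0.4014, 0.0709, 0.1651]
tool_rot: [3.141, -0.003, -3.026]
contact_force: [-0.9, -0.8, 0.1]
opening: 0.0427
grip_force: 12.0
```

send_rows --pt "0.3 0 0 0 0.149" --pt "0.3 0 0 0 0.0126" --pt "0.3 0 0 0 0"

```text
time: 6.85
tool_pos: [0.4018, 0.0712, 0.1657]
tool_rot: [3.141, -0.002, -2.874]
contact_force: [0.4, 0.8, -1.0]
opening: 0.0426
grip_force: 12.0
```

send_rows --pt "0.3 0.0195 -0.027 0 0" --pt "0.3 0.0195 -0.027 0 0" --pt "0.3 0.0195 -0.027 0 0" --pt "0.3 0.0195 -0.027 0 0" --pt "0.3 0 0 0 0"

```text
time: 7.35
tool_pos: [0.4825, -0.0395, 0.1661]
tool_rot: [-3.14, 0.001, -2.877]
contact_force: [-0.8, 0.9, -1.4]
opening: 0.0431
grip_force: 12.0
```

```bash
python3 - <<'E'
from h import *
print(observe()['tool_pos'])
_,b,e,f=snap('side'); save(b,'s3.png',(240,90,420,300),2.8)
im,d,W,s=wcloud();save(im,'w3.png')
m=(d>0)&(W[...,2]>.07)&(np.hypot(W[...,0]-s['tool_pos'][0],W[...,1]-s['tool_pos'][1])<.03);print(m.sum())
E
```

```text
[ 0.48247784 -0.03949372  0.16608001]
28952
```

View pics/s3.png

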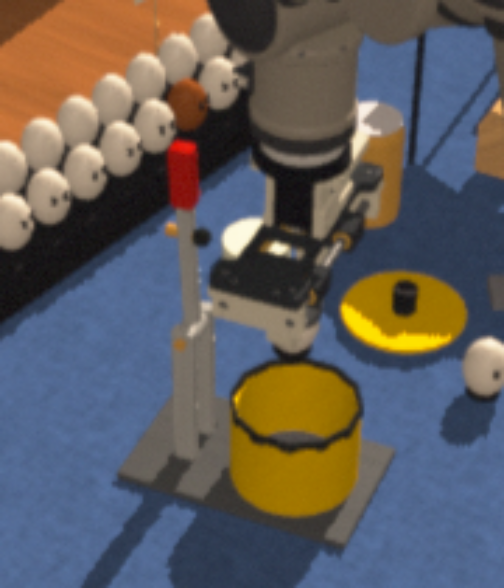

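The side view shows the puppet held upright at crop (293,345) above the pot mouth (295,405), and the bar clears the gripper. I lower it.

send_rows --pt "0.3 -0.002 0.002 -0.03 0" --pt "0.3 0 0 -0.03 0" --pt "0.3 0 0 -0.03 0" --pt "0.3 0 0 -0.02 0" --pt "0.3 0 0 -0.01 0"

```text
time: 7.95
tool_pos: [0.4766, -0.0334, 0.045]
tool_rot: [3.139, -0.003, -2.871]
contact_force: [0.5, 0.3, -0.1]
opening: 0.0427
grip_force: 12.0
```

send_rows --pt "0.3 0 0 -0.005 0" --pt "0.3 0 0 -0.003 0" --pt "0.3 0 0 0 0"

```text
time: 8.25
tool_pos: [0.4788, -0.0347, 0.0392]
tool_rot: [-3.141, 0.001, -2.871]
contact_force: [-0.6, -1.2, -0.8]
opening: 0.0425
grip_force: 12.0
```

send_rows --pt "0.3 0 -0.001 -0.002 0" --pt "0.3 0 0 -0.002 0" --pt "0.3 0 0 0 0" --pt "0.3 0 0 0 0"

```text
time: 8.65
tool_pos: [0.4785, -0.0359, 0.0349]
tool_rot: [-3.142, 0.0, -2.871]
contact_force: [-0.0, 0.4, -0.9]
opening: 0.0428
grip_force: 12.0
```

send_rows --pt "0.3 0 0 -0.001 0" --pt "0.3 0 0 0 0" --pt "0.3 0 0 0 0"

```text
time: 8.95
tool_pos: [0.4787, -0.0359, 0.0346]
tool_rot: [-3.141, 0.001, -2.871]
contact_force: [-2.5, 0.3, 8.5]
opening: 0.0429
grip_force: 12.0
```

send_rows --pt "0.3 0 0 -0.001 0" --pt "0.3 0 0 0 0" --pt "0.3 0 0 0 0"

```text
time: 9.25
tool_pos: [0.4789, -0.0359, 0.0341]
tool_rot: [-3.141, 0.001, -2.871]
contact_force: [-3.8, 1.3, 12.9]
opening: 0.0423
grip_force: 12.0
```

Contact with the floor. I back off 1 mm, open narrowly and rise.

send_rows --pt "0.3 0 0 0.0015 0" --pt "0.54 0 0 0 0" --pt "0.54 0 0 0 0" --pt "0.54 0 0 0 0" --pt "0.54 0 0 0 0"

```text
time: 9.75
tool_pos: [0.4784, -0.0358, 0.0341]
tool_rot: [3.141, -0.0, -2.871]
contact_force: [0.3, -0.8, -0.5]
opening: 0.0492
grip_force: 0.0
```

send_rows --pt "0.56 0 0 0.003 0" --pt "0.56 0 0 0.005 0" --pt "0.56 0 0 0.008 0" --pt "0.56 0 0 0.015 0" --pt "0.56 0 0 0.02 0"

```text
time: 10.25
tool_pos: [0.478, -0.0357, 0.0858]
tool_rot: [3.141, -0.001, -2.871]
contact_force: [-0.1, 0.3, 0.4]
opening: 0.0514
grip_force: 0.0
```

send_rows --pt "0.56 0 0 0.03 0" --pt "0.56 0 0 0.04 0" --pt "0.56 0 0 0.04 0" --pt "0.56 0 0 0.03 0" --pt "0.56 0 0 0 0"

```text
time: 10.75
tool_pos: [0.4806, -0.0363, 0.2303]
tool_rot: [-3.137, 0.008, -2.871]
contact_force: [0.3, -0.3, -0.9]
opening: 0.0513
grip_force: 0.0
```

```bash
python3 - <<'E'
from h import *
im,d,W,s=wcloud();save(im,'w4.png')
m=(d>0)&(W[...,2]>.02)&(W[...,2]<.085)&(np.hypot(W[...,0]-.48,W[...,1]+.0367)<.044)
p=W[m];print(s['tool_pos'],s['opening'],len(p))
if len(p): 
  h=p[p[:,2].argsort()[-200:]];print(h.mean(0),p.max(0))
s,a,d,c=snap('top');W=cloud(d,c);m=(d>0)&(W[...,2]>.045)&(W[...,2]<.083)&(np.hypot(W[...,0]-.48,W[...,1]+.0367)<.042);p=W[m];print('top',len(p));
if len(p): print(p.min(0),p.max(0))
E
```

```text
[ 0.48055227 -0.03626887  0.23027923] 0.05134756018665007 2540
[ 0.48218187 -0.03602304  0.07396354] [ 0.50587005 -0.0130162   0.07735455]
top 138
[ 0.45736447 -0.06125306  0.04715271] [ 0.49523843 -0.01839869  0.08211566]
```

View pics/w4.png

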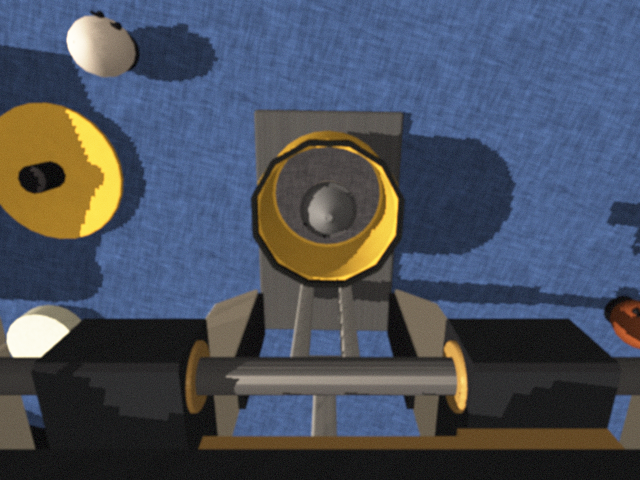

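The wrist picture shows the puppet standing upright in the pot at (330,210), with its tip at the right height. The yellow lid is at (60,170), knob at (42,178). Off to the lid.

send_rows --pt "0.56 0 -0.045 0 0" --pt "0.56 0 -0.045 0 0" --pt "0.56 0 -0.045 0 0" --pt "0.56 0.035 -0.035 0 0" --pt "0.56 0.035 -0.035 0 0"

```text
time: 11.35
tool_pos: [0.548, -0.2425, 0.224]
tool_rot: [3.14, -0.002, -2.872]
contact_force: [0.6, -0.4, -0.1]
opening: 0.0514
grip_force: 0.0
```

send_rows --pt "0.56 0.035 -0.035 0 0" --pt "0.56 0 0 0 0" --pt "0.56 0 0 0 0"

```text
time: 11.65
tool_pos: [0.5828, -0.2759, 0.2219]
tool_rot: [3.137, -0.004, -2.872]
contact_force: [-0.9, 0.2, -0.5]
opening: 0.0515
grip_force: 0.0
```

```bash
python3 - <<'E'
from h import *
im,d,W,s=wcloud()
hsv=cv2.cvtColor(im,cv2.COLOR_RGB2HSV)
n=(d>0)&(np.hypot(W[...,0]-.525,W[...,1]+.28)<.08)
y=n&(hsv[...,0]>18)&(hsv[...,0]<35)&(hsv[...,1]>120);p=W[y]
print(s['tool_pos'],s['tool_rot'],len(p),p.min(0),p.max(0),np.median(p,0))
k=n&(W[...,2]>.030)&(W[...,2]<.06);q=W[k];print(len(q),q.min(0),q.max(0));t=q[q[:,2]>np.percentile(q[:,2],80)-.003];print(t.mean(0),circ(t))
E
```

```text
[ 0.58277362 -0.27590859  0.22193774] [ 3.13728802 -0.00366692 -2.87166896] 16439 [ 0.4667907  -0.33858632 -0.00251138] [ 0.59262423 -0.21525734  0.3257935 ] [ 0.52660105 -0.27822356  0.01224683]
723 [ 0.51542561 -0.29038066  0.031219  ] [ 0.53866561 -0.26729487  0.04124879]
[ 0.52696402 -0.27880898  0.03915571] (array([ 0.527 , -0.2788]), np.float64(0.0083))
```

send_rows --pt "0.56 -0.028 -0.0015 0 0" --pt "0.56 -0.028 -0.0015 -0.02 0" --pt "0.56 0 0 -0.045 0" --pt "0.56 0 0 -0.045 0" --pt "0.56 0 0 -0.04 0" --grip_force 25

```text
time: 12.2
tool_pos: [0.5261, -0.2772, 0.0747]
tool_rot: [3.142, 0.0, -2.87]
contact_force: [0.1, 0.2, 0.2]
opening: 0.0511
grip_force: 0.0
```

send_rows --pt "0.56 0 0 -0.02 0" --pt "0.56 0 0 -0.015 0" --pt "0.56 0 0 -0.01 0" --pt "0.56 0 0 0 0" --pt "0.56 0 0 0 0"

```text
time: 12.7
tool_pos: [0.5276, -0.2786, 0.0313]
tool_rot: [-3.141, 0.001, -2.87]
contact_force: [-0.8, -0.6, 0.1]
opening: 0.0514
grip_force: 0.0
```

send_rows --pt "0.56 -0.0005 0 -0.01 0" --pt "0.56 0 0 -0.003 0" --pt "0.56 0 0 0 0" --pt "0.15 0 0 0 0" --pt "0.15 0 0 0 0"

```text
time: 13.2
tool_pos: [0.5271, -0.279, 0.0174]
tool_rot: [-3.141, 0.0, -2.871]
contact_force: [-0.2, -0.8, -0.0]
opening: 0.0396
grip_force: 0.0
```

send_rows --pt "0.15 0 0 0 0" --pt "0.15 0 0 0 0" --pt "0.15 0 0 0 0" --pt "0.15 0 0 0 0"

```text
time: 13.6
tool_pos: [0.527, -0.2787, 0.0174]
tool_rot: [3.141, 0.0, -2.871]
contact_force: [-0.8, 2.8, 1.4]
opening: 0.0233
grip_force: 25.0
```

send_rows --pt "0.15 0 0 0.01 0" --pt "0.15 0 0 0.03 0" --pt "0.15 0 0 0.035 0" --pt "0.15 0 0 0.04 0" --pt "0.15 0 0 0.04 0"

```text
time: 14.1
tool_pos: [0.5265, -0.2786, 0.1739]
tool_rot: [3.141, -0.001, -2.871]
contact_force: [0.2, -0.4, -3.0]
opening: 0.0236
grip_force: 25.0
```

send_rows --pt "0.15 -0.007 0.036 0 0" --pt "0.15 -0.008 0.04 0 0" --pt "0.15 -0.008 0.04 0 0" --pt "0.15 -0.008 0.04 0 0" --pt "0.15 -0.008 0.04 0 0"

```text
time: 14.6
tool_pos: [0.4872, -0.0814, 0.1726]
tool_rot: [3.142, 0.0, -2.871]
contact_force: [0.6, 0.8, -2.9]
opening: 0.0232
grip_force: 25.0
```

send_rows --pt "0.15 -0.005 0.028 0 0" --pt "0.15 -0.003 0.018 0 0" --pt "0.15 0 0 0 0" --pt "0.15 0 0 0 0"

```text
time: 15.0
tool_pos: [0.4801, -0.037, 0.1726]
tool_rot: [-3.141, 0.0, -2.87]
contact_force: [0.5, -0.7, -2.3]
opening: 0.0235
grip_force: 25.0
```

```bash
python3 - <<'E'
from h import *
s=observe();print(s['tool_pos'],s['tool_rot'],s['opening'])
im,d,W,s=wcloud();save(im,'w5.png')
hsv=cv2.cvtColor(im,cv2.COLOR_RGB2HSV)
t=s['tool_pos']
y=(d>0)&(hsv[...,0]>18)&(hsv[...,0]<35)&(hsv[...,1]>120)&(W[...,2]>t[2]-.03)&(W[...,2]<t[2]+.02)&(np.hypot(W[...,0]-t[0],W[...,1]-t[1])<.08)
p=W[y];A=np.c_[p[:,:2]-t[:2],np.ones(len(p))];print(len(p),p.min(0)-t,p.max(0)-t,np.linalg.lstsq(A,p[:,2]-t[2],rcond=None)[0])
E
```

```text
[ 0.48012898 -0.03699404  0.17264821] [-3.14089365e+00  4.88133792e-04 -2.86977292e+00] 0.023477014175363686
34453 [-0.06039253 -0.06110243 -0.0094199 ] [0.06143285 0.05830887 0.01917442] [ 0.00295867 -0.00217117 -0.00502935]
```

View pics/w5.png

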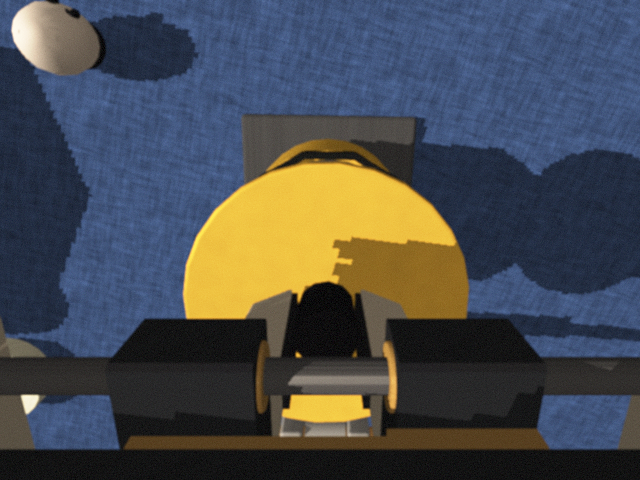

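The lid hangs level and centred over the pot, at (326,280) in the picture. I lower it.

send_rows --pt "0.15 0 0 -0.02 0" --pt "0.15 0 0 -0.02 0" --pt "0.15 0 0 -0.015 0" --pt "0.15 0 0 -0.008 0" --pt "0.15 0 0 -0.003 0"

```text
time: 15.55
tool_pos: [0.4798, -0.0376, 0.1056]
tool_rot: [3.141, -0.001, -2.872]
contact_force: [-0.4, 0.2, -2.5]
opening: 0.0233
grip_force: 25.0
```

send_rows --pt "0.15 0 0 -0.003 0" --pt "0.15 0 0 -0.001 0" --pt "0.15 0 0 0 0" --pt "0.15 0 0 0 0"

```text
time: 15.95
tool_pos: [0.4802, -0.0369, 0.1027]
tool_rot: [-3.141, 0.001, -2.871]
contact_force: [1.1, -0.0, -3.8]
opening: 0.0231
grip_force: 25.0
```

send_rows --pt "0.15 0 0 -0.001 0" --pt "0.15 0 0 0 0" --pt "0.15 0 0 -0.001 0" --pt "0.15 0 0 0 0" --pt "0.15 0 0 0 0"

```text
time: 16.45
tool_pos: [0.4802, -0.0368, 0.1004]
tool_rot: [-3.141, 0.001, -2.871]
contact_force: [0.3, -1.0, -0.8]
opening: 0.0234
grip_force: 25.0
```

send_rows --pt "0.15 0 0 -0.0005 0" --pt "0.5 0 0 0 0" --pt "0.5 0 0 0 0" --pt "0.5 0 0 0 0" --pt "0.5 0 0 0 0"

```text
time: 16.95
tool_pos: [0.4799, -0.0368, 0.0998]
tool_rot: [3.142, 0.0, -2.871]
contact_force: [0.6, 0.5, 0.2]
opening: 0.0456
grip_force: 0.0
```

send_rows --pt "0.5 0 0 0.02 0" --pt "0.5 0 0 0.04 0" --pt "0.5 0 0 0.045 0" --pt "0.5 0 0 0.045 0" --pt "0.5 0 0 0 0"

```text
time: 17.45
tool_pos: [0.4828, -0.0374, 0.2558]
tool_rot: [-3.136, 0.01, -2.871]
contact_force: [-0.0, -0.0, -0.6]
opening: 0.0457
grip_force: 0.0
```

```bash
cat > lid.py <<'E'
from h import *
im,d,W,s=wcloud()
hsv=cv2.cvtColor(im,cv2.COLOR_RGB2HSV)
print(s['tool_pos'],s['tool_rot'][2])
n=(d>0)&(np.hypot(W[...,0]-.48,W[...,1]+.037)<.065)
y=n&(hsv[...,0]>18)&(hsv[...,0]<35)&(hsv[...,1]>120)&(W[...,2]>.085)&(W[...,2]<.11)
p=W[y];A=np.c_[p[:,:2]-[.48,-.037],np.ones(len(p))]
print('plate',len(p),np.linalg.lstsq(A,p[:,2],rcond=None)[0],p.min(0),p.max(0))
k=n&(W[...,2]>.114)&(W[...,2]<.13);q=W[k]
if len(q): print('knob',len(q),np.median(q,0))
E
python3 lid.py; python3 - <<'E'
from h import *
for n in('top','side'):
    s,a,d,c=snap(n);W=cloud(d,c);h=cv2.cvtColor(a,cv2.COLOR_RGB2HSV)
    m=((h[...,0]<8)|(h[...,0]>172))&(h[...,1]>140)&(d>0)&(np.hypot(W[...,0]-.571,W[...,1]+.012)<.06)&(W[...,2]>.2)
    p=W[m];print(n,len(p))
    if len(p):print(np.percentile(p,2,0),np.percentile(p,98,0),np.median(p,0))
E
```

```text
[ 0.48276582 -0.03743754  0.25578722] -2.8706137746167553
plate 17589 [ 0.00031752 -0.00108261  0.09438988] [ 0.41992057 -0.09832519  0.0904121 ] [0.54094247 0.02270532 0.10967831]
knob 877 [ 0.47947874 -0.03823178  0.12129051]
top 0
side 234
[ 0.56171726 -0.01888552  0.26708519] [0.58147612 0.00065336 0.31749585] [ 0.56873877 -0.00464217  0.29499388]
```

The lid lies level with its plate top at 0.0945, resting on the seal. The bar is upright, with its grip centre near (0.571,-0.012,0.29). I straddle it from the pot side and grip it lightly so it can pivot between the pads.

send_rows --pt "0.7 0 0 0.018 0" --pt "0.7 0 0 0 0" --pt "0.7 0.03 0.008 0 0" --pt "0.7 0.03 0.008 0 0" --pt "0.7 0 0 0 0" --grip_force 15

```text
time: 18.1
tool_pos: [0.5417, -0.0201, 0.265]
tool_rot: [3.14, -0.002, -2.87]
contact_force: [0.6, -0.3, -0.4]
opening: 0.0644
grip_force: 0.0
```

send_rows --pt "0.7 0.02 0.006 0 0" --pt "0.7 0.01 0.003 0 0" --pt "0.7 0 0 0 0"

```text
time: 18.4
tool_pos: [0.57, -0.0116, 0.2663]
tool_rot: [3.141, -0.002, -2.87]
contact_force: [0.4, -0.9, -0.6]
opening: 0.0644
grip_force: 0.0
```

```bash
python3 - <<'E'
from h import *
s=observe();print(s['tool_pos'],s['tool_rot'])
_,b,e,f=snap('side'); save(b,'s6.png',(240,90,420,300),2.8)
E
```

```text
[ 0.56999079 -0.01163726  0.26629288] [ 3.14065161e+00 -1.92820947e-03 -2.87023548e+00]
```

View pics/s6.png

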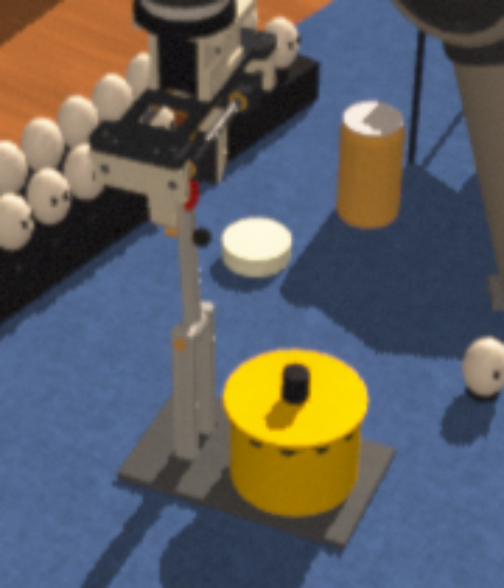

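The picture shows the lid lying level on the pot (295,400), the seal just visible beneath it, and the fingers straddling the red grip at (190,190). I grip and swing.

send_rows --pt "0.1 0 0 0 0" --pt "0.1 0 0 0 0" --pt "0.1 0 0 0 0" --pt "0.1 0 0 0 0" --pt "0.1 0 0 0 0"

```text
time: 18.95
tool_pos: [0.5699, -0.0119, 0.2679]
tool_rot: [-3.142, 0.0, -2.871]
contact_force: [-0.1, 0.5, 0.1]
opening: 0.029
grip_force: 0.0
```

send_rows --pt "0.1 -0.021 -0.006 -0.0015 0" --pt "0.1 -0.0205 -0.0057 -0.005 0" --pt "0.1 0 0 0 0"

```text
time: 19.25
tool_pos: [0.5265, -0.0238, 0.261]
tool_rot: [3.141, -0.002, -2.871]
contact_force: [-0.1, 1.0, -0.4]
opening: 0.01
grip_force: 0.0
```

The fingers had not yet closed and slid off the bar. I open, return and wait longer.

send_rows --pt "0.6 0 0 0 0" --pt "0.6 0 0 0 0" --pt "0.6 0 0 0 0" --pt "0.6 0 0 0 0" --pt "0.6 0 0 0 0"

```text
time: 19.75
tool_pos: [0.5287, -0.0234, 0.2611]
tool_rot: [3.141, -0.0, -2.871]
contact_force: [1.0, 0.1, 0.5]
opening: 0.0453
grip_force: 0.0
```

send_rows --pt "0.6 0 0 0.0065 0" --pt "0.6 0.021 0.006 0 0" --pt "0.6 0.0215 0.006 0 0" --pt "0.1 0 0 0 0" --pt "0.1 0 0 0 0"

```text
time: 20.25
tool_pos: [0.5708, -0.0115, 0.2676]
tool_rot: [3.141, -0.001, -2.87]
contact_force: [0.1, 0.5, -0.3]
opening: 0.0434
grip_force: 0.0
```

send_rows --pt "0.1 0 0 0 0" --pt "0.1 0 0 0 0" --pt "0.1 0 0 0 0" --pt "0.1 0 0 0 0" --pt "0.1 0 0 0 0"

```text
time: 20.75
tool_pos: [0.5708, -0.0125, 0.2681]
tool_rot: [-3.14, -0.0, -2.872]
contact_force: [-0.1, -5.3, 1.9]
opening: 0.018
grip_force: 15.0
```

send_rows --pt "0.1 -0.021 -0.006 -0.0015 0" --pt "0.1 -0.0205 -0.0057 -0.005 0" --pt "0.1 0 0 0 0"

```text
time: 21.05
tool_pos: [0.5283, -0.0237, 0.262]
tool_rot: [-3.141, 0.001, -2.871]
contact_force: [-3.6, -2.1, 4.6]
opening: 0.0176
grip_force: 15.0
```

send_rows --pt "0.1 -0.0197 -0.0055 -0.008 0" --pt "0.1 -0.0181 -0.005 -0.011 0" --pt "0.1 -0.0165 -0.0046 -0.014 0" --pt "0.1 0 0 0 0"

```text
time: 21.45
tool_pos: [0.4727, -0.0382, 0.228]
tool_rot: [3.14, -0.004, -2.871]
contact_force: [-9.0, -0.7, 5.2]
opening: 0.0178
grip_force: 15.0
```

send_rows --pt "0.1 -0.0143 -0.004 -0.016 0" --pt "0.1 -0.0117 -0.0033 -0.018 0" --pt "0.1 -0.0091 -0.0025 -0.0197 0" --pt "0.1 0 0 0 0"

```text
time: 21.85
tool_pos: [0.4366, -0.0474, 0.1725]
tool_rot: [3.137, -0.008, -2.871]
contact_force: [-9.1, -1.0, 0.7]
opening: 0.0178
grip_force: 15.0
```

send_rows --pt "0.1 -0.004 -0.001 -0.012 0" --pt "0.1 -0.0015 -0.0005 -0.01 0" --pt "0.1 0 0 0 0" --pt "0.1 0 0 0 0"

```text
time: 22.25
tool_pos: [0.4307, -0.0489, 0.151]
tool_rot: [3.137, -0.01, -2.87]
contact_force: [-12.7, -3.2, -0.2]
opening: 0.0176
grip_force: 15.0
```

send_rows --pt "0.1 -0.001 0 -0.005 0" --pt "0.1 0 0 0 0" --pt "0.1 0 0 0 0"

```text
time: 22.55
tool_pos: [0.4298, -0.0491, 0.1463]
tool_rot: [3.137, -0.01, -2.87]
contact_force: [-13.8, -4.7, 2.6]
opening: 0.0178
grip_force: 15.0
```

The bar is at about 0.17 rad. I release it and press from above with shut fingers.

send_rows --pt "0.5 0 0 0 0" --pt "0.5 0 0 0 0" --pt "0.5 0 0 0 0" --pt "0.5 0 0 0.025 0" --pt "0.5 0 0 0.04 0"

```text
time: 23.05
tool_pos: [0.4325, -0.049, 0.2116]
tool_rot: [3.138, -0.004, -2.871]
contact_force: [2.5, 0.1, 1.0]
opening: 0.0455
grip_force: 0.0
```

send_rows --pt "0 -0.002 0 0 0" --pt "0 0 0 0 0" --pt "0 0 0 0 0" --pt "0 0 0 0 0" --pt "0 0 0 0 0"

```text
time: 23.55
tool_pos: [0.4312, -0.0495, 0.2117]
tool_rot: [3.141, -0.002, -2.871]
contact_force: [-0.3, -0.1, -0.0]
opening: 0.0109
grip_force: 0.0
```

send_rows --pt "0 0 0 0 0" --pt "0 0 0 -0.01 0" --pt "0 0 0 -0.01 0" --pt "0 0 0 0 0"

```text
time: 23.95
tool_pos: [0.431, -0.0495, 0.191]
tool_rot: [3.14, -0.002, -2.871]
contact_force: [-0.1, -0.5, 0.5]
opening: 0.0005
grip_force: 0.0
```

```bash
cat > bar.py <<'E'
from h import *
s,a,d,c=snap('side');W=cloud(d,c);h=cv2.cvtColor(a,cv2.COLOR_RGB2HSV)
m=((h[...,0]<8)|(h[...,0]>172))&(h[...,1]>140)&(d>0)&(np.hypot(W[...,0]-.427,W[...,1]+.052)<.06)
p=W[m];print('grip',len(p),np.percentile(p,3,0),np.median(p,0),np.percentile(p,97,0))
y=(h[...,0]>18)&(h[...,0]<35)&(h[...,1]>120)&(d>0)&(np.hypot(W[...,0]-.48,W[...,1]+.037)<.058)&(W[...,2]>.088)&(W[...,2]<.105)
q=W[y];A=np.c_[q[:,:2]-[.48,-.037],np.ones(len(q))];print('plate',len(q),np.median(q[:,2]),np.linalg.lstsq(A,q[:,2],rcond=None)[0],observe()['tool_pos'])
save(a,'s7.png',(240,90,420,300),2.8)
E
python3 bar.py
```

```text
grip 180 [ 0.40077075 -0.0577664   0.17008689] [ 0.42036447 -0.04222583  0.18211397] [ 0.44948215 -0.0349805   0.19319533]
plate 1134 0.0944923332369394 [-0.00081279  0.00112498  0.09445695] [ 0.43104901 -0.04947704  0.19153162]
```

send_rows --pt "0 -0.001 0 -0.006 0" --pt "0 -0.001 0 -0.006 0" --pt "0 0 0 -0.006 0" --pt "0 0 0 0 0" --pt "0 0 0 0 0"

```text
time: 24.5
tool_pos: [0.4295, -0.0494, 0.1742]
tool_rot: [3.141, -0.0, -2.871]
contact_force: [-0.1, -0.4, -0.5]
opening: 0.0008
grip_force: 0.0
```

send_rows --pt "0 0 0 -0.004 0" --pt "0 0 0 0 0" --pt "0 0 0 0 0"

```text
time: 24.8
tool_pos: [0.4296, -0.0495, 0.1704]
tool_rot: [3.141, -0.0, -2.871]
contact_force: [0.6, 0.3, -0.2]
opening: 0.0004
grip_force: 0.1
```

```bash
sed -i 's/s7/s8/' bar.py; python3 bar.py
```

```text
grip 147 [ 0.39731627 -0.05978761  0.1540007 ] [ 0.41182914 -0.04471903  0.16328705] [ 0.44378084 -0.03504932  0.1716663 ]
plate 1083 0.09443189368548288 [-0.00502429  0.00460485  0.09443029] [ 0.42959395 -0.04956093  0.17046994]
```

View pics/s8.png

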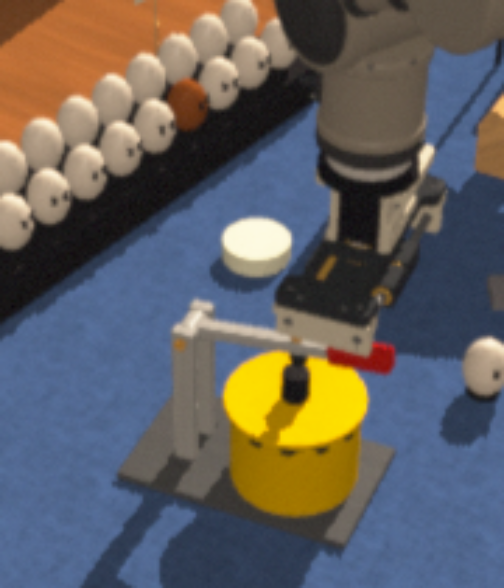

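The bar is now nearly level with the spindle foot just above the knob at (295,365), and the fingertips are on the red grip at (360,350). I keep pressing in small steps.

send_rows --pt "0 0 0 -0.003 0" --pt "0 0 0 -0.003 0" --pt "0 0 0 0 0"

```text
time: 25.15
tool_pos: [0.4294, -0.0496, 0.1642]
tool_rot: [3.141, -0.0, -2.871]
contact_force: [-0.9, -0.4, 0.7]
opening: 0.0004
grip_force: 0.3
```

send_rows --pt "0 0 0 -0.002 0" --pt "0 0 0 -0.002 0" --pt "0 0 0 0 0"

```text
time: 25.45
tool_pos: [0.4295, -0.0496, 0.1603]
tool_rot: [3.141, -0.0, -2.871]
contact_force: [0.5, -1.0, 1.3]
opening: 0.0006
grip_force: 0.5
```

send_rows --pt "0 0 0 -0.002 0" --pt "0 0 0 0 0"

```text
time: 25.65
tool_pos: [0.4296, -0.0496, 0.1584]
tool_rot: [3.141, -0.0, -2.871]
contact_force: [-1.6, -0.6, 0.5]
opening: 0.0005
grip_force: 0.6
```

send_rows --pt "0 0 0 -0.002 0" --pt "0 0 0 0 0"

```text
time: 25.85
tool_pos: [0.4296, -0.0496, 0.1564]
tool_rot: [3.141, -0.0, -2.871]
contact_force: [-1.0, -0.6, 0.5]
opening: 0.0008
grip_force: 0.6
```

send_rows --pt "0 0 0 -0.002 0" --pt "0 0 0 0 0"

```text
time: 26.05
tool_pos: [0.4295, -0.0496, 0.1543]
tool_rot: [3.141, -0.0, -2.871]
contact_force: [-0.9, -0.1, 1.6]
opening: 0.0008
grip_force: 0.6
```

```bash
sed -i 's/s8/s9/' bar.py; python3 bar.py
```

```text
grip 129 [ 0.39553915 -0.05959961  0.13868753] [ 0.40906694 -0.04663116  0.14746755] [ 0.44199    -0.03570551  0.15611664]
plate 1000 0.09418990454467002 [-0.00160993  0.00347425  0.09416085] [ 0.42964214 -0.0495769   0.15435899]
```

send_rows --pt "0 0 0 -0.0015 0" --pt "0 0 0 0 0"

```text
time: 26.3
tool_pos: [0.4296, -0.0496, 0.1529]
tool_rot: [3.141, 0.0, -2.871]
contact_force: [-1.9, 0.4, 2.3]
opening: 0.0002
grip_force: 0.9
```

send_rows --pt "0 0 0 -0.0015 0" --pt "0 0 0 0 0"

```text
time: 26.5
tool_pos: [0.4295, -0.0496, 0.1515]
tool_rot: [3.141, -0.0, -2.871]
contact_force: [-1.4, -1.8, 3.3]
opening: 0.0004
grip_force: 1.4
```

send_rows --pt "0 0 0 -0.0015 0" --pt "0 0 0 0 0"

```text
time: 26.7
tool_pos: [0.4294, -0.0497, 0.1499]
tool_rot: [3.141, -0.0, -2.871]
contact_force: [-2.5, -0.5, 3.5]
opening: 0.0005
grip_force: 1.8
```

send_rows --pt "0 0 0 -0.0015 0" --pt "0 0 0 0 0"

```text
time: 26.9
tool_pos: [0.4293, -0.0497, 0.1488]
tool_rot: [-3.142, -0.0, -2.871]
contact_force: [-4.6, 0.1, 8.9]
opening: 0.0003
grip_force: 4.1
```

send_rows --pt "0 0 0 -0.0015 0" --pt "0 0 0 0 0"

```text
time: 27.1
tool_pos: [0.4294, -0.0497, 0.1483]
tool_rot: [-3.141, 0.0, -2.871]
contact_force: [-7.9, 0.2, 18.8]
opening: 0.0004
grip_force: 9.4
```

```bash
sed -i 's/s9/s10/' bar.py; python3 bar.py
```

```text
grip 124 [ 0.39533321 -0.05900419  0.13307026] [ 0.40865581 -0.04685058  0.14082604] [ 0.44322609 -0.03720435  0.14890569]
plate 921 0.09142976948991444 [-0.00175974  0.00332725  0.09148066] [ 0.42933669 -0.0496969   0.14828673]
```

The force rises stiffly and the plate is down about 3 mm, level with the rim. I give it one last small push, then lift off.

send_rows --pt "0 0 0 -0.001 0" --pt "0 0 0 0 0" --pt "0 0 0 0 0" --pt "0 0 0 0 0"

```text
time: 27.55
tool_pos: [0.4294, -0.0497, 0.148]
tool_rot: [-3.141, 0.001, -2.87]
contact_force: [-11.1, 0.4, 26.2]
opening: 0.0005
grip_force: 13.3
```

send_rows --pt "0 0 0 0.003 0" --pt "0 0 0 0.005 0" --pt "0 0 0 0.03 0" --pt "0 -0.01 -0.01 0.04 0" --pt "0 -0.01 -0.03 0.03 0"

```text
time: 28.05
tool_pos: [0.4098, -0.0887, 0.2557]
tool_rot: [3.141, 0.001, -2.868]
contact_force: [0.5, -0.7, -0.0]
opening: 0.0001
grip_force: 0.0
```

send_rows --pt "0 0 -0.04 0.02 0" --pt "0 0 -0.04 0 0" --pt "0 0 -0.04 0 0" --pt "0 0 0 0 0" --pt "0 0 0 0 0"

```text
time: 28.55
tool_pos: [0.4094, -0.2099, 0.2735]
tool_rot: [3.14, -0.0, -2.873]
contact_force: [-0.7, 0.0, -0.5]
opening: 0.0006
grip_force: 0.0
```

```bash
sed -i 's/s10/s11/' bar.py; python3 bar.py
```

```text
grip 209 [ 0.39602513 -0.05957824  0.13489008] [ 0.41901609 -0.04536938  0.14576404] [ 0.44488571 -0.03596274  0.15093531]
plate 921 0.09142292004903352 [-0.00100464 -0.00124748  0.09145398] [ 0.40949195 -0.20909739  0.27360653]
```

View pics/s11.png

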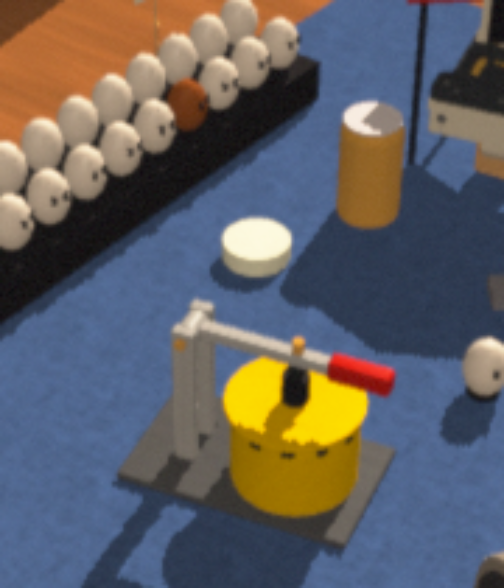

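The bar rests on the knob at (295,380), level and let go. The plate stays down at 0.0914, against 0.0944 when it lay free. The other things are in place and the arm is clear, so I hand in.

```bash
python3 -c "
from cell import *
print(hand_in())"
```

```text
the job is handed in; nothing more can be done
None
```

I put the grey-helmeted puppet upright in the pot, set the yellow lid on, swung the clamp bar over and pressed it down (about 26 N at the grip), and handed the job in; in the last look the lid was fully down with the arm clear, but `hand_in()` returned no verdict.

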